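Free the dust box's filter slide with a pin vise

ROBOT

A 6-joint arm with a two-finger parallel gripper is mounted at the origin on the work surface. World frame = base frame: x ahead of the robot, y to its left, z up, the work surface at z = 0. Lengths are in m, angles in degrees, forces in N, time in s.
With the tool pointing down it reaches from about 0.35 to 0.875 m from the base axis. Payload 4.2 kg.
Tool frame: the origin (TCP) lies on the centre line of the jaws, within the pads' length; the fingertips stand 22 mm ahead of it and the grasp point (between the pads) lies 3 mm ahead of it (r.tcp_to_tips is the distance from the TCP to the fingertips, in m); z points along the fingers, y is the line along which they close (so a half turn about z gives the same grasp; the last joint's range is limited). The gripper opens to 87 mm and grips with 3 to 60 N. Pads are 19 mm wide; open, the fingers measure 117 mm over their backs; the gripper's body (75 mm by 190 mm) begins 51 mm behind the grasp point.
Start: joints at [91.937, 22.042, 0.453, 0, -68.411, -14.817], TCP at [0.139, 0.609, 0.245] pointing down, gripper open.
Joint ranges: [-179.83, 179.83], [-69.29, 118.12], [-61.27, 80.66], [-181.25, 117.63], [-171.15, -9.14], [-177.46, 177.46]. Speed limits (degrees/s): [159.86, 159.86, 180, 180, 180, 180].

INTERFACE

Orientations are given as a 3x3 rotation matrix whose columns are the frame's x, y, z axes.
In Python, from station import r gives the robot as it stands.
- The arm moves only by the tool apply_moves, never from a script. Its argument "plan" is a list of rows, each an object with "grip": the opening, from 0 (shut) to 1 (fully open); "offset": the shift along the tool's x, y, z in cm, a list of three; "spin": the turn about the tool's z in rad. A call has 1 to 5 rows; each row is the pose to reach, as a shift and turn from the pose commanded when the call began, along the tool's axes at that moment; what a row does not reach only later rows make up. A row lasts 1/10 s, in which the tool goes at most 50 mm and 8.59 degrees, less where a joint would pass 70% of its speed; a pose out of reach is approached as far as the arm can. A call with a gripper value outside its range is refused whole. The fingers move at their own pace and stop on an object; the grip force is fixed at half the most. Time passes only in rows, so rows that repeat a pose let the fingers close. It gives the time, the measured TCP pose, the force, the opening and the grip force at its end, in the units of the state.
- r.sense(): the state, without advancing time (a new reading comes with each control period).
- r.capture(name): name is "scene" or "top" or "wrist"; returns a dict with "img" (400x640x3 uint8, blue, green, red), "depth" (400x640 float32, m along the optical axis (not along the pixel's ray), 0 where there is no reading), "mtx" (3x3 intrinsics, pixels), "R" (3x3) and "t" (3): a world point X has camera coordinates R X + t. Camera axes: x right, y down, z forward; pixel columns grow to the right and rows downward; lengths in m; the calibration is good to about 2 mm. The wrist camera is an equidistant fisheye: a pixel r from the principal point sees the ray r / f radians off the axis. A picture is of the moment at which its call begins.
- r.finish_job(): hands the job in; it is judged then, once.
The state is a dict: "time_s": time; "joints": joint angles; "joint_velocities": joint speeds; "effort": joint torques, N m; "tcp_pos": TCP position; "ee_rot": TCP orientation; "wrist_force": force on the tool from outside, world axes, zero at the start; "moment": the same for the moment, N m; "gripper_width": opening from 0.0 (shut) to 1.0 (fully open); "gripper_force": force on a finger pad.
Only numpy, scipy, OpenCV 4.12 (cv2) and the standard library are available. Lean on these libraries where they do the work, as an engineer would, in place of code of your own. Each camera call takes 0.05 s, during which the arm holds its last target. There are 200 camera calls.

TASK

The dust box's filter is due for changing: take the pin vise from the tool block, hold the recessed release in the filter slide down with its needle and, keeping it down, push the slide all the way out to its stop. Feel your way gently, never forcing the needle against the dust box, then stand the pin vise back in its hole in the block and leave the slide out; do not disturb the fossil, the jar or the brush.

Things in the scene. Friction and masses are not known exactly. Their poses are not given: they have to be found in the camera images.
- dust_box: White bench dust box, 280 x 210 mm, fixed. Origin: centre of its underside; local z up, its front is local -x. Front 110 mm: filter deck, the grey slide (92 mm wide, top 75 mm high, front edge at local x -140 mm when shut) between cheeks 80 mm high. Behind it the intake hood with grille, 104 mm high, its front face at local x -30 mm, 55 mm behind the release when shut.
- filter_slide (a joint): Travel of the filter slide out of the box's front (local -x), m: 0 shut and latched, 0.070 fully out on its hard stop. Drags with about 3 N. The sprung latch holds against any push while its release is up; let up on the way it rubs and catches again near 0.03; past 0.056 it stays clear and keeps the slide from going back.
- release_well (a point): Centre of the mouth of the release's well: round hole of 9 mm in the slide's top, yellow ring; moves with the slide; local -x = outward. Red button 8 mm below the mouth, travel 7.5 mm straight down: 2 N starts it, then 0.6 N per mm; latch clear from about 5 mm (5 N), hard bottom at 7.5 mm (6.5 N). The needle, holding it down, pushes the slide by the well's wall.
- pin_vise: Pin vise, 80 g, loose, upright in the block. Origin: under its 19 mm steel collar (7 mm thick), local z up. Above: 14 mm round handle to z 69 mm, 17 mm cap to 75 mm. Below: 9 mm nose, 14 mm long, then a 4 mm needle, held fast, whose length differs each time: tip 33 to 51 mm below the origin. It is hidden in the block at first: find where the tip is by feel.
- handle_mid (a point): Middle of the pin vise's handle, on its axis, 38 mm above its origin: the place to grip. The needle and the latch are delicate: 20 N is too much for them in any direction.
- tool_block: Wooden tool block, 70 x 110 x 60 mm, fixed on the red mat (mat 6 mm thick, so its top is 66 mm above the bench). Origin: centre of its underside.
- block_hole (a point): Centre of the mouth of the 13 mm hole in the block's top, 55 mm deep, where the pin vise stands, its collar resting on the top face (vise origin = this point).
- fossil: Bystander: fossil vertebra in a round tan rock matrix, 82 mm across, 38 mm high, loose on the mat. Origin: centre of its underside.
- consolidant: Bystander: closed jar, 52 mm diameter, 75 mm high. Origin: centre of its underside.
- brush: Bystander: brush, 160 mm long, lying on the mat along its local x. Origin: underneath its middle.

How it is judged (in metres and radians):
On the way, in this order (a step that is already met when the one before it is completed fails the run):
1. the pin vise is lifted out of the block (z of pin_vise in the frame of block_hole above 0.05 m), for 0.1 s.
2. the slide is pushed fully out with the pin vise upright over the well (value of joint filter_slide above 0.067 m and horizontal distance between pin_vise and release_well below 0.015 m and angle between pin_vise's own z axis and vertical below 0.35 rad), for 0.1 s.
At the end, for the whole second after the job is handed in: The slide stands fully out (within 3 mm of its 70 mm stop); the pin vise is let go and stands upright (within 0.12 rad) in its hole in the block, collar seated on the top (within 4 mm of height, 5 mm sideways), at rest; no bystander has moved more than 15 mm (horizontal distance between pin_vise and block_hole below 0.005 m and z of pin_vise in the frame of block_hole between -0.004 and 0.004 m and angle between pin_vise's own z axis and vertical below 0.12 rad and value of joint filter_slide above 0.067 m and linear speed of pin_vise below 0.02 m/s); the robot touches nothing.
It fails at once if the pin vise presses on the dust box or its slide with more than 25 N (contact force between pin_vise and dust_box above 25 N).
It fails at once if the fossil, the jar or the brush is moved more than 15 mm (distance of any of fossil, consolidant, brush from where it was at the start of the episode above 0.015 m).
It also fails if it takes over 64 s, if anything falls off the work surface, if the arm or the gripper's body presses on something with over 40 N, if the wrist force passes 120 N, or if a joint passes its speed limit or range.

## Working session

There is one attempt and no reset: what is moved stays moved. The work goes in short steps, Python scripts to look and compute and a tool call to move; the robot and the scene stay as the last step left them, time stands still between calls to the robot, and variables do not carry over. Pictures are saved under pics/ and viewed, at most 10 in all, crops included, and the job is handed in when it is done.

Besides the shell and the picture viewer there is one more tool, called after "Emit:" by a JSON object that holds its "method" and its "body", one argument or row to a line. apply_moves: Moves the arm, as the interface text tells. Its arguments: {"type":"object","properties":{"plan":{"type":"array"}},"required":["plan"]}

```bash
mkdir -p pics; ls; cat > h.py <<'E'
import numpy as np,cv2
from station import r
def px(c,u,v,z=None):
    K,R,t=c["mtx"],c["R"],c["t"]
    d=np.array([(u-K[0,2])/K[0,0],(v-K[1,2])/K[1,1],1.])
    C=-R.T@t; w=R.T@d
    if z is None:
        return C+w*float(c["depth"][int(v),int(u)])
    return C+w*(z-C[2])/w[2]
E
python3 - <<'E'
from h import *
import pickle
for n in("top","scene"):
    c=r.capture(n);cv2.imwrite(f"pics/{n}0.png",c["img"]);pickle.dump(c,open(n+".pkl","wb"))
s=r.sense();print(s["tcp_pos"],s["ee_rot"],s["wrist_force"],s["gripper_width"],s["time_s"],r.tcp_to_tips)
E
```

```text
pics
[0.13917979 0.60880121 0.24357141] [[ 9.74814872e-01 -2.23015353e-01 -3.41351666e-04]
 [-2.23015594e-01 -9.74812985e-01 -1.92050921e-03]
 [ 9.55490047e-05  1.94826769e-03 -9.99998098e-01]] [-0.38304884  0.10664979  0.30790504] 1.0001076370691429 0.1 0.022
```

View pics/top0.png

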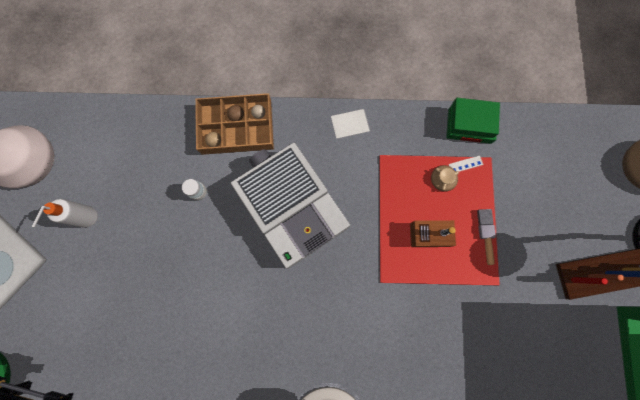

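View pics/scene0.png

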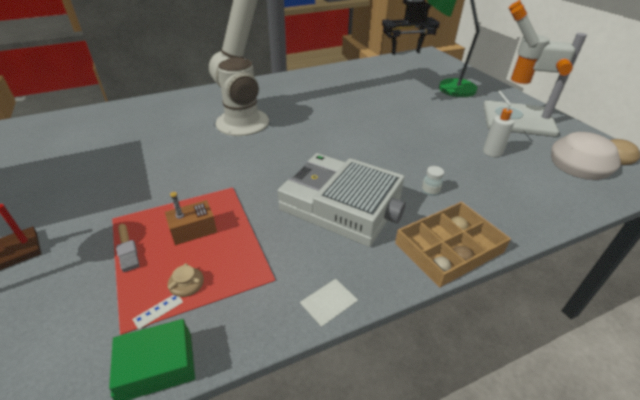

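The top view shows the dust box with its yellow well at about (307,230), and the block with the vise cap at about (452,230). I'll enlarge both.

```bash
python3 - <<'E'
from h import *
import pickle
c=pickle.load(open("top.pkl","rb"))
i=c["img"]
a=cv2.resize(i[190:270,255:355],None,fx=6,fy=6,interpolation=cv2.INTER_CUBIC)[:, :400*2]
b=cv2.resize(i[200:260,400:500],None,fx=6,fy=6,interpolation=cv2.INTER_CUBIC)
cv2.imwrite("pics/a.png",a);cv2.imwrite("pics/b.png",b)
for n,u,v,z in[("well",307,230,.075),("cap",452,230,.135+.006),("blk",435,234,.066),("fossil",445,178,.04),("jar",193,190,.075),("brush",487,235,.02)]:
    print(n,px(c,u,v,z).round(4),px(c,u,v).round(4))
print(-c["R"].T@c["t"],c["R"])
E
```

```text
well [0.5165 0.0681 0.075 ] [0.5174 0.0685 0.0667]
cap [ 0.5179 -0.306   0.141 ] [ 0.5179 -0.306   0.1411]
blk [ 0.5143 -0.2844  0.066 ] [ 0.5143 -0.2845  0.0656]
fossil [ 0.6804 -0.3264  0.04  ] [ 0.6802 -0.3261  0.0409]
jar [0.6212 0.3893 0.075 ] [0.6206 0.3883 0.0778]
brush [ 0.5193 -0.4476  0.02  ] [ 0.5189 -0.4459  0.0238]
[0.41086343 0.01931651 1.09308028] [[ 0.02204881 -0.99975473  0.00208107]
 [-0.98253009 -0.02205359 -0.18479251]
 [ 0.18479308  0.00202974 -0.98277535]]
```

View pics/a.png

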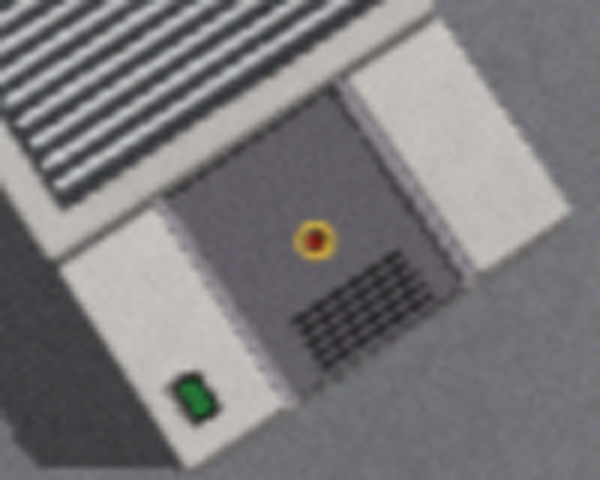

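View pics/b.png

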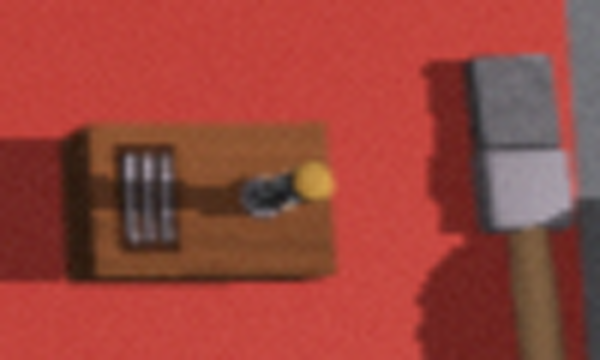

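```bash
cat >> h.py <<'E'
def off(p,yaw=None):
    s=r.sense();R=np.array(s["ee_rot"]);d=R.T@(np.array(p)-s["tcp_pos"])*100
    y0=np.degrees(np.arctan2(R[1,0],R[0,0]))
    print("off cm",d.round(2),"yaw",y0.round(2),"" if yaw is None else "spin(world dyaw, rad) %.3f -> tool spin neg"%np.radians(yaw-y0))
E
python3 - <<'E'
from h import *
import pickle
c=pickle.load(open("top.pkl","rb"))
f=lambda U,V,u0,v0,z:px(c,(U+.5)/6-.5+u0,(V+.5)/6-.5+v0,z)
L=f(187,467,255,190,.08);Rr=f(570,210,255,190,.08);print(L,Rr,np.linalg.norm(L-Rr))
e=(Rr-L)/np.linalg.norm(Rr-L);d=np.array([e[1],-e[0],0]);print("e",e,"d",d,"ang",np.degrees(np.arctan2(d[1],d[0])))
w=f(315,240,255,190,.074);print("well",w, "dist to front",(L-w)@(-np.array([e[1],-e[0],0])))
print("cap",f(313,181,400,200,.141),"collar",f(262,193,400,200,.071))
D=c["depth"]
print("slot tools",[px(c,u,v).round(3) for u,v in((422,233),(425,230),(427,235))])
cor=[f(*q,400,200,.066) for q in((92,125),(330,123),(332,276),(95,278))];print(np.round(cor,4),np.mean(cor,0))
off([.50,.3,.245])
E
```

```text
[0.41459655 0.1215475  0.08      ] [ 0.53338286 -0.04783722  0.08      ] 0.2068849176209989
e [ 0.57416613 -0.81873882  0.        ] d [-0.81873882 -0.57416613  0.        ] ang -144.95874341297298
well [0.51775655 0.0679845  0.074     ] dist to front -0.053707032638308214
cap [ 0.51854747 -0.30542899  0.141     ] collar [ 0.52043547 -0.30573509  0.071     ]
slot tools [array([ 0.516, -0.248,  0.067]), array([ 0.525, -0.257,  0.065]), array([ 0.51 , -0.261,  0.071])]
[[ 0.5507 -0.2299  0.066 ]
 [ 0.5541 -0.34    0.066 ]
 [ 0.4837 -0.3379  0.066 ]
 [ 0.4804 -0.2296  0.066 ]] [ 0.51723117 -0.28434476  0.066     ]
off cm [42.06 22.06 -0.1 ] yaw -12.89
```

The sizes check out: front width is 207 mm (210 given) and well-to-front is 54 mm (55 given). The push direction is -145°, so I'll use yaw -55° to make the jaws close along the push.

Emit:
{"method": "apply_moves", "body": {
  "plan": [
    {"grip": 1, "offset": [4, 3, 0], "spin": 0.147},
    {"grip": 1, "offset": [8, 6, 0], "spin": 0.294},
    {"grip": 1, "offset": [12, 9, 0], "spin": 0.441},
    {"grip": 1, "offset": [16, 12, 0], "spin": 0.588},
    {"grip": 1, "offset": [19.9, 14.8, 0], "spin": 0.735}
  ]
}}

```text
time_s: 0.6
tcp_pos: [0.301, 0.4185, 0.2443]
ee_rot: [[0.569, -0.822, -0.0], [-0.822, -0.569, -0.001], [0.0, 0.001, -1.0]]
wrist_force: [0.9, 1.1, 0.1]
gripper_width: 0.999
gripper_force: 0.0
```

```bash
python3 - <<'E'
from h import *
off([.42,.2,.245],-55);off([.46,-.045,.245]);off([.5195,-.3055,.22])
E
```

```text
off cm [24.74  2.65 -0.06] yaw -55.32 spin(world dyaw, rad) 0.006 -> tool spin neg
off cm [47.16 13.3  -0.05] yaw -55.32 
off cm [71.97 23.23  2.47] yaw -55.32
```

Emit:
{"method": "apply_moves", "body": {
  "plan": [
    {"grip": 1, "offset": [4.8, 1.4, 0], "spin": 0},
    {"grip": 1, "offset": [9.5, 2.8, 0], "spin": 0},
    {"grip": 1, "offset": [14.2, 4.2, 0], "spin": 0},
    {"grip": 1, "offset": [18.9, 5.6, 0], "spin": 0},
    {"grip": 1, "offset": [23.6, 7, 0], "spin": 0}
  ]
}}

```text
time_s: 1.1
tcp_pos: [0.3783, 0.1851, 0.2445]
ee_rot: [[0.574, -0.819, -0.0], [-0.819, -0.574, 0.0], [-0.0, 0.0, -1.0]]
wrist_force: [0.9, -0.3, -0.3]
gripper_width: 1.004
gripper_force: 0.0
```

Emit:
{"method": "apply_moves", "body": {
  "plan": [
    {"grip": 1, "offset": [4.8, 1.4, 0], "spin": 0},
    {"grip": 1, "offset": [9.5, 2.8, 0], "spin": 0},
    {"grip": 1, "offset": [14.2, 4.2, 0], "spin": 0},
    {"grip": 1, "offset": [18.9, 5.6, 0], "spin": 0},
    {"grip": 1, "offset": [23.6, 7, 0], "spin": 0}
  ]
}}

```text
time_s: 1.6
tcp_pos: [0.4564, -0.0483, 0.2445]
ee_rot: [[0.574, -0.819, 0.0], [-0.819, -0.574, 0.0], [-0.0, -0.0, -1.0]]
wrist_force: [1.1, 0.3, 0.3]
gripper_width: 1.0
gripper_force: 0.0
```

Emit:
{"method": "apply_moves", "body": {
  "plan": [
    {"grip": 1, "offset": [4.5, 1.6, 0], "spin": 0},
    {"grip": 1, "offset": [9, 3.2, 0], "spin": 0},
    {"grip": 1, "offset": [13.5, 4.8, 0], "spin": 0},
    {"grip": 1, "offset": [18, 6.4, 0], "spin": 0},
    {"grip": 1, "offset": [20, 7, 0], "spin": 0}
  ]
}}

```text
time_s: 2.1
tcp_pos: [0.5139, -0.2537, 0.2435]
ee_rot: [[0.571, -0.821, -0.001], [-0.821, -0.571, -0.0], [-0.001, 0.001, -1.0]]
wrist_force: [-0.1, 1.3, 0.7]
gripper_width: 0.999
gripper_force: 0.0
```

```bash
python3 - <<'E'
from h import *
off([.5195,-.3055,.107])
c=r.capture("wrist");cv2.imwrite("pics/w1.png",c["img"]);print(c["mtx"],c["R"],c["t"])
E
```

```text
off cm [ 4.58  2.49 13.65] yaw -55.19 
[[309.70691629   0.         321.19350893]
 [  0.         309.70691629 203.4418055 ]
 [  0.           0.           1.        ]] [[-0.82193752 -0.56957614  0.00131756]
 [-0.54759126  0.79084411  0.27333021]
 [-0.15672435  0.22393887 -0.96191936]] [0.27822446 0.44866228 0.52691283]
```

View pics/w1.png

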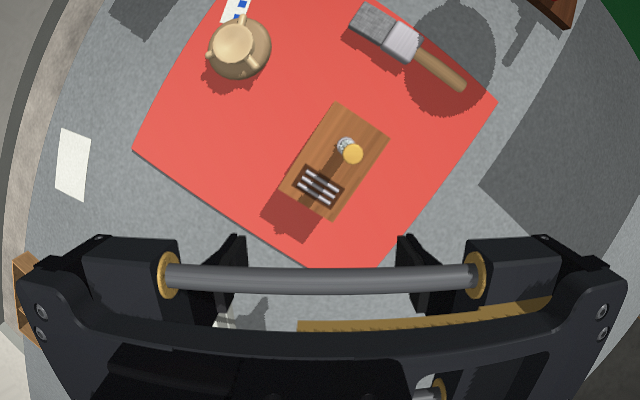

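The wrist view shows the vise cap at (353,153) and its collar at (346,145), with the jaws clear of everything. I'll cross-check the position with the fisheye model.

```bash
cat >> h.py <<'E'
def fe(c,u,v,z):
    K,R,t=c["mtx"],c["R"],c["t"]
    a=np.array([u-K[0,2],v-K[1,2]])/K[0,0];th=np.linalg.norm(a)
    d=np.r_[a/th*np.sin(th),np.cos(th)];C=-R.T@t;w=R.T@d
    return C+w*(z-C[2])/w[2]
E
python3 - <<'E'
from h import *
c=r.capture("wrist");print(fe(c,353,153,.141),fe(c,346,145,.07))
E
```

```text
[ 0.52100208 -0.30732726  0.141     ] [ 0.52090122 -0.3075129   0.07      ]
```

Emit:
{"method": "apply_moves", "body": {
  "plan": [
    {"grip": 1, "offset": [2, 1.2, 0], "spin": 0},
    {"grip": 1, "offset": [4.5, 2.5, 2], "spin": 0},
    {"grip": 1, "offset": [4.5, 2.5, 5], "spin": 0},
    {"grip": 1, "offset": [4.5, 2.5, 6], "spin": 0},
    {"grip": 1, "offset": [4.5, 2.5, 6], "spin": 0}
  ]
}}

```text
time_s: 2.7
tcp_pos: [0.518, -0.3003, 0.1828]
ee_rot: [[0.574, -0.819, -0.004], [-0.819, -0.574, 0.001], [-0.004, 0.003, -1.0]]
wrist_force: [-0.3, 0.3, 0.1]
gripper_width: 1.001
gripper_force: 0.0
```

```bash
python3 - <<'E'
from h import *
off([.5195,-.3055,.107],-55)
E
```

```text
off cm [0.54 0.16 7.58] yaw -54.94 spin(world dyaw, rad) -0.001 -> tool spin neg
```

Emit:
{"method": "apply_moves", "body": {
  "plan": [
    {"grip": 1, "offset": [0.6, 0.2, 3], "spin": 0},
    {"grip": 1, "offset": [0.6, 0.2, 6], "spin": 0},
    {"grip": 1, "offset": [0.6, 0.2, 7.6], "spin": 0},
    {"grip": 1, "offset": [0.6, 0.2, 7.6], "spin": 0},
    {"grip": 1, "offset": [0.6, 0.2, 7.6], "spin": 0}
  ]
}}

```text
time_s: 3.2
tcp_pos: [0.5221, -0.3074, 0.1103]
ee_rot: [[0.575, -0.818, 0.002], [-0.818, -0.575, -0.001], [0.002, -0.001, -1.0]]
wrist_force: [-0.2, -0.3, 1.1]
gripper_width: 1.0
gripper_force: 0.0
```

Emit:
{"method": "apply_moves", "body": {
  "plan": [
    {"grip": 0, "offset": [0, 0, 0], "spin": 0},
    {"grip": 0, "offset": [0, 0, 0], "spin": 0},
    {"grip": 0, "offset": [0, 0, 0], "spin": 0},
    {"grip": 0, "offset": [0, 0, 0], "spin": 0},
    {"grip": 0, "offset": [0, 0, 0], "spin": 0}
  ]
}}

```text
time_s: 3.7
tcp_pos: [0.521, -0.3076, 0.1088]
ee_rot: [[0.574, -0.819, 0.0], [-0.819, -0.574, -0.0], [0.0, -0.0, -1.0]]
wrist_force: [0.2, -0.7, 0.5]
gripper_width: 0.632
gripper_force: 0.0
```

Emit:
{"method": "apply_moves", "body": {
  "plan": [
    {"grip": 0, "offset": [0, 0, 0], "spin": 0},
    {"grip": 0, "offset": [0, 0, 0], "spin": 0},
    {"grip": 0, "offset": [0, 0, 0], "spin": 0},
    {"grip": 0, "offset": [0, 0, 0], "spin": 0},
    {"grip": 0, "offset": [0, 0, 0], "spin": 0}
  ]
}}

```text
time_s: 4.2
tcp_pos: [0.521, -0.3075, 0.1085]
ee_rot: [[0.574, -0.819, -0.0], [-0.819, -0.574, -0.0], [-0.0, 0.0, -1.0]]
wrist_force: [0.2, -1.6, -0.5]
gripper_width: 0.169
gripper_force: 0.4
```

Emit:
{"method": "apply_moves", "body": {
  "plan": [
    {"grip": 0, "offset": [0, 0, 0], "spin": 0},
    {"grip": 0, "offset": [0, 0, 0], "spin": 0},
    {"grip": 0, "offset": [0, 0, 0], "spin": 0},
    {"grip": 0, "offset": [0, 0, 0], "spin": 0},
    {"grip": 0, "offset": [0, 0, 0], "spin": 0}
  ]
}}

```text
time_s: 4.7
tcp_pos: [0.5209, -0.3075, 0.1085]
ee_rot: [[0.574, -0.819, -0.0], [-0.819, -0.574, 0.0], [-0.0, 0.0, -1.0]]
wrist_force: [-1.0, 0.0, -1.7]
gripper_width: 0.153
gripper_force: 30.3
```

Grip is solid: 30 N, TCP 42.5 mm above the vise origin. Lifting now.

Emit:
{"method": "apply_moves", "body": {
  "plan": [
    {"grip": 0, "offset": [0, 0, -2], "spin": 0},
    {"grip": 0, "offset": [0, 0, -5], "spin": 0},
    {"grip": 0, "offset": [0, 0, -8], "spin": 0},
    {"grip": 0, "offset": [0, 0, -8], "spin": 0},
    {"grip": 0, "offset": [0, 0, -8], "spin": 0}
  ]
}}

```text
time_s: 5.2
tcp_pos: [0.521, -0.3074, 0.1892]
ee_rot: [[0.573, -0.819, 0.002], [-0.819, -0.573, 0.0], [0.001, -0.001, -1.0]]
wrist_force: [-1.5, 0.3, -0.6]
gripper_width: 0.152
gripper_force: 30.4
```

```bash
python3 - <<'E'
from h import *
s=r.sense();p=s["tcp_pos"];print(p,s["wrist_force"])
c=r.capture("scene")
q=c["R"]@(np.array([p[0],p[1],p[2]-.06]))+c["t"];q=c["mtx"]@q;u,v=q[:2]/q[2];print(u,v)
u0,v0=int(u)-33,int(v)-25
cv2.imwrite("pics/s1.png",cv2.resize(c["img"][v0:v0+60,u0:u0+66],None,fx=9,fy=9,interpolation=cv2.INTER_CUBIC))
print(u0,v0)
for h in(33,42,51,14,0):
    q=c["mtx"]@(c["R"]@(np.array([p[0],p[1],p[2]-.0425-h/1000]))+c["t"]);print(h,(q[:2]/q[2]-[u0,v0]+.5)*9)
E
```

```text
[ 0.52102925 -0.30743577  0.18917142] [-1.50658664  0.29411708 -0.62183598]
172.77701286263337 196.69505380910604
139 171
33 [321.67872687 279.33968173]
42 [329.20683982 304.22337944]
51 [336.64301469 328.80318173]
14 [305.47634942 225.78375534]
0 [293.26087163 185.40627177]
```

View pics/s1.png

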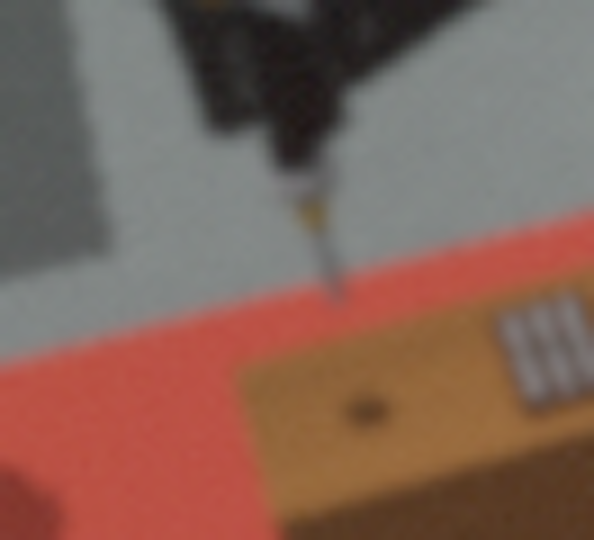

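The scene view puts the needle tip at crop (338,299), about 40 mm below the origin. I'll confirm by touching the block's plain top beside the hole.

Emit:
{"method": "apply_moves", "body": {
  "plan": [
    {"grip": 0, "offset": [-1, -0.7, 0], "spin": 0},
    {"grip": 0, "offset": [-2, -1.4, 0], "spin": 0},
    {"grip": 0, "offset": [-2, -1.4, 2], "spin": 0},
    {"grip": 0, "offset": [-2, -1.4, 3.5], "spin": 0},
    {"grip": 0, "offset": [-2, -1.4, 3.5], "spin": 0}
  ]
}}

```text
time_s: 5.75
tcp_pos: [0.5194, -0.2814, 0.1509]
ee_rot: [[0.574, -0.819, -0.006], [-0.819, -0.574, 0.002], [-0.005, 0.003, -1.0]]
wrist_force: [-0.4, 0.3, -0.8]
gripper_width: 0.151
gripper_force: 30.5
```

Emit:
{"method": "apply_moves", "body": {
  "plan": [
    {"grip": 0, "offset": [0, 0, 0], "spin": 0},
    {"grip": 0, "offset": [0, 0, 0], "spin": 0},
    {"grip": 0, "offset": [0, 0, 0.05], "spin": 0},
    {"grip": 0, "offset": [0, 0, 0.1], "spin": 0},
    {"grip": 0, "offset": [0, 0, 0.1], "spin": 0}
  ]
}}

```text
time_s: 6.25
tcp_pos: [0.521, -0.2832, 0.1528]
ee_rot: [[0.574, -0.819, 0.0], [-0.819, -0.574, -0.0], [0.0, -0.0, -1.0]]
wrist_force: [0.4, 0.7, -1.4]
gripper_width: 0.153
gripper_force: 30.5
```

Emit:
{"method": "apply_moves", "body": {
  "plan": [
    {"grip": 0, "offset": [0, 0, 0.05], "spin": 0},
    {"grip": 0, "offset": [0, 0, 0.1], "spin": 0},
    {"grip": 0, "offset": [0, 0, 0.15], "spin": 0},
    {"grip": 0, "offset": [0, 0, 0.15], "spin": 0}
  ]
}}

```text
time_s: 6.65
tcp_pos: [0.5209, -0.2831, 0.1509]
ee_rot: [[0.574, -0.819, -0.0], [-0.819, -0.574, 0.0], [-0.0, 0.0, -1.0]]
wrist_force: [0.5, 0.5, -1.4]
gripper_width: 0.156
gripper_force: 30.5
```

Emit:
{"method": "apply_moves", "body": {
  "plan": [
    {"grip": 0, "offset": [0, 0, 0.05], "spin": 0},
    {"grip": 0, "offset": [0, 0, 0.1], "spin": 0},
    {"grip": 0, "offset": [0, 0, 0.1], "spin": 0},
    {"grip": 0, "offset": [0, 0, 0.1], "spin": 0}
  ]
}}

```text
time_s: 7.05
tcp_pos: [0.521, -0.2831, 0.1501]
ee_rot: [[0.574, -0.819, -0.0], [-0.819, -0.574, -0.0], [0.0, 0.0, -1.0]]
wrist_force: [0.1, 0.0, -0.7]
gripper_width: 0.156
gripper_force: 30.5
```

Emit:
{"method": "apply_moves", "body": {
  "plan": [
    {"grip": 0, "offset": [0, 0, 0.05], "spin": 0},
    {"grip": 0, "offset": [0, 0, 0.1], "spin": 0},
    {"grip": 0, "offset": [0, 0, 0.1], "spin": 0},
    {"grip": 0, "offset": [0, 0, 0.1], "spin": 0}
  ]
}}

```text
time_s: 7.45
tcp_pos: [0.5211, -0.2832, 0.1495]
ee_rot: [[0.574, -0.819, 0.001], [-0.819, -0.574, -0.0], [0.001, -0.0, -1.0]]
wrist_force: [0.1, -0.2, 2.4]
gripper_width: 0.153
gripper_force: 30.3
```

Emit:
{"method": "apply_moves", "body": {
  "plan": [
    {"grip": 0, "offset": [0, 0, 0.05], "spin": 0},
    {"grip": 0, "offset": [0, 0, 0.05], "spin": 0},
    {"grip": 0, "offset": [0, 0, 0.05], "spin": 0}
  ]
}}

```text
time_s: 7.75
tcp_pos: [0.5212, -0.2833, 0.1493]
ee_rot: [[0.574, -0.819, 0.001], [-0.819, -0.574, -0.001], [0.001, -0.0, -1.0]]
wrist_force: [-0.6, 0.1, 5.2]
gripper_width: 0.151
gripper_force: 30.3
```

Contact is at TCP z ≈ 0.1496, so the tip is 83.6 mm below the TCP (needle 41 mm, agreeing with the picture). Next I'll go towards the well, stopping short for a wrist view.

Emit:
{"method": "apply_moves", "body": {
  "plan": [
    {"grip": 0, "offset": [0, 0, -4], "spin": 0},
    {"grip": 0, "offset": [-1, -0.6, -8], "spin": 0},
    {"grip": 0, "offset": [-5, -3, -8], "spin": 0},
    {"grip": 0, "offset": [-9, -5.4, -8], "spin": 0},
    {"grip": 0, "offset": [-13, -7.8, -8], "spin": 0}
  ]
}}

```text
time_s: 8.25
tcp_pos: [0.5097, -0.1305, 0.228]
ee_rot: [[0.572, -0.82, -0.0], [-0.82, -0.572, 0.001], [-0.001, -0.0, -1.0]]
wrist_force: [1.2, 0.5, -0.8]
gripper_width: 0.154
gripper_force: 30.6
```

Emit:
{"method": "apply_moves", "body": {
  "plan": [
    {"grip": 0, "offset": [-4.2, -2.5, 0], "spin": 0},
    {"grip": 0, "offset": [-8.4, -5, 0], "spin": 0},
    {"grip": 0, "offset": [-12.6, -7.5, 0], "spin": 0},
    {"grip": 0, "offset": [-16.8, -10, 0], "spin": 0},
    {"grip": 0, "offset": [-20.5, -12.2, 0], "spin": 0}
  ]
}}

```text
time_s: 8.75
tcp_pos: [0.4918, 0.1082, 0.228]
ee_rot: [[0.574, -0.819, -0.0], [-0.819, -0.574, 0.0], [-0.001, 0.0, -1.0]]
wrist_force: [0.7, -0.3, -0.6]
gripper_width: 0.152
gripper_force: 30.6
```

Emit:
{"method": "apply_moves", "body": {
  "plan": [
    {"grip": 0, "offset": [0, 0, 0], "spin": 0},
    {"grip": 0, "offset": [0, 0, 0], "spin": 0},
    {"grip": 0, "offset": [0, 0, 0], "spin": 0}
  ]
}}

```text
time_s: 9.05
tcp_pos: [0.4923, 0.1054, 0.228]
ee_rot: [[0.573, -0.82, -0.001], [-0.82, -0.573, -0.0], [-0.0, 0.001, -1.0]]
wrist_force: [-0.2, -0.3, -0.1]
gripper_width: 0.148
gripper_force: 30.6
```

```bash
python3 - <<'E'
from h import *
import pickle
c=r.capture("wrist");pickle.dump(c,open("w.pkl","wb"))
i=c["img"];cv2.imwrite("pics/w2.png",i)
# yellow ring
hsv=cv2.cvtColor(i,cv2.COLOR_BGR2HSV)
m=cv2.inRange(hsv,(18,120,100),(35,255,255))
n,l,st,ce=cv2.connectedComponentsWithStats(m)
for k in range(1,n):
    if st[k,4]>8: print(st[k],ce[k],fe(c,*ce[k],.075))
E
```

```text
[312 140  18  18 147] [320.56462585 148.69387755] [0.51886781 0.0690516  0.075     ]
[279 256   8  51 240] [282.04583333 281.15833333] [0.47221017 0.20965052 0.075     ]
[360 259   3   4  11] [360.90909091 260.63636364] [0.41709901 0.14052144 0.075     ]
[359 272   5  34 105] [361.52380952 290.34285714] [0.39359865 0.16953676 0.075     ]
[ 165  295  300   37 4173] [324.84399712 318.94943686] [0.40429332 0.22497498 0.075     ]
```

View pics/w2.png

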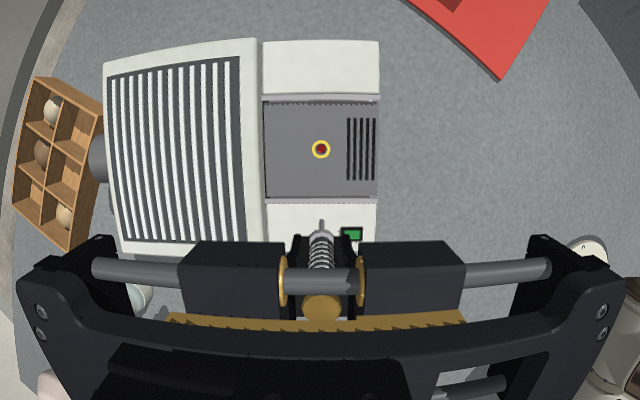

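The wrist view shows the yellow ring at (320.6,148.7) and the needle tip at about (321,220). I'll calibrate the tip against the same camera.

```bash
python3 - <<'E'
from h import *
import pickle
c=pickle.load(open("w.pkl","rb"))
i=c["img"][205:240,300:342];print((i.astype(int).sum(2)//3)[8:24:2,12:32])
s=r.sense();print("tip by cam",fe(c,321,220,s["tcp_pos"][2]-.0836),s["tcp_pos"])
off([.5189,.0691,.17],-55)
E
```

```text
[[220 220 220 222 222 221 223 223 222 222 222 221 221 221 221 221 221 221
  220 221]
 [220 219 221 221 221 222 222 223 222 222 223 221 222 221 220 221 221 221
  221 221]
 [219 219 219 220 220 221 222 223 224 224 224 223 222 221 220 221 219 220
  220 220]
 [218 217 217 218 219 218 223 189 150 128 139 182 219 221 220 219 219 219
  218 219]
 [217 217 217 217 218 219 226 138  83 102 113 113 181 213 220 219 219 218
  219 220]
 [217 218 217 218 218 219 191 116  85 105 116 115 178 212 220 219 219 218
  219 219]
 [219 218 218 218 218 220 192 120  85 106 116 115 177 211 220 219 220 219
  219 220]
 [218 218 219 218 219 220 191 119  87 107 116 115 179 210 220 219 219 219
  220 220]]
tip by cam [0.49152032 0.10764984 0.14457304] [0.49242504 0.10502676 0.22817304]
off cm [ 4.46 -0.12  5.82] yaw -55.08 spin(world dyaw, rad) 0.001 -> tool spin neg
```

Both cameras put the well, relative to the vise, at TCP ≈ (0.5196, 0.0663).

Emit:
{"method": "apply_moves", "body": {
  "plan": [
    {"grip": 0, "offset": [2.4, 0, 0], "spin": 0},
    {"grip": 0, "offset": [4.7, 0, 1], "spin": 0},
    {"grip": 0, "offset": [4.7, 0, 3.5], "spin": 0},
    {"grip": 0, "offset": [4.7, 0, 5.5], "spin": 0},
    {"grip": 0, "offset": [4.7, 0, 5.8], "spin": 0}
  ]
}}

```text
time_s: 9.6
tcp_pos: [0.5179, 0.0653, 0.1679]
ee_rot: [[0.571, -0.821, -0.006], [-0.821, -0.571, -0.002], [-0.002, 0.006, -1.0]]
wrist_force: [-0.7, 0.4, -1.1]
gripper_width: 0.153
gripper_force: 30.6
```

Emit:
{"method": "apply_moves", "body": {
  "plan": [
    {"grip": 0, "offset": [0, 0, 0], "spin": 0},
    {"grip": 0, "offset": [0, 0, 0], "spin": 0},
    {"grip": 0, "offset": [0, 0, 0], "spin": 0}
  ]
}}

```text
time_s: 9.9
tcp_pos: [0.5203, 0.0677, 0.1719]
ee_rot: [[0.574, -0.819, 0.002], [-0.819, -0.574, 0.001], [0.001, -0.003, -1.0]]
wrist_force: [0.0, -0.8, -0.9]
gripper_width: 0.152
gripper_force: 30.6
```

```bash
python3 - <<'E'
from h import *
off([.5196,.0663,.160],-55)
c=r.capture("wrist");i=c["img"]
cv2.imwrite("pics/w3.png",cv2.resize(i[150:250,260:380],None,fx=6,fy=6,interpolation=cv2.INTER_CUBIC))
E
```

```text
off cm [0.07 0.14 1.19] yaw -54.99 spin(world dyaw, rad) -0.000 -> tool spin neg
```

View pics/w3.png

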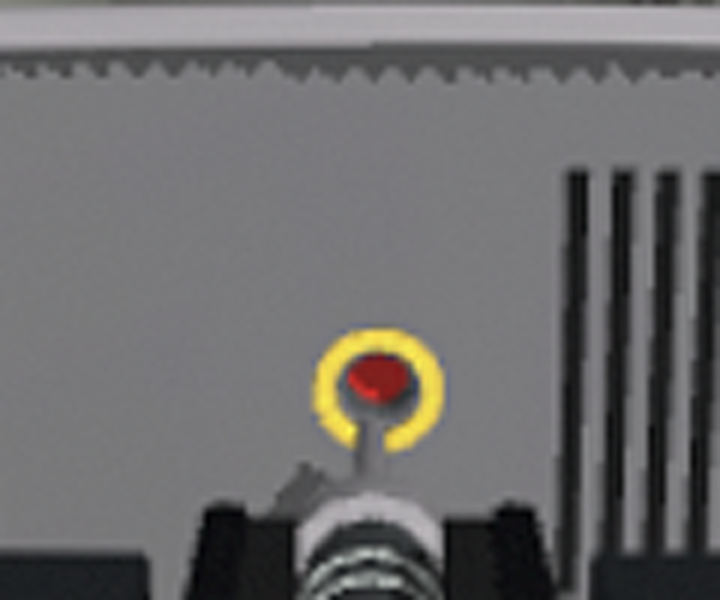

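The crop shows the needle tip at (370,415) and the well centre at (379,390): about 1 mm short along tool y, as computed. The arm was still settling, so I'll lower a little and re-read.

Emit:
{"method": "apply_moves", "body": {
  "plan": [
    {"grip": 0, "offset": [0, 0.05, 0.3], "spin": 0},
    {"grip": 0, "offset": [0, 0.05, 0.6], "spin": 0},
    {"grip": 0, "offset": [0, 0.05, 0.8], "spin": 0},
    {"grip": 0, "offset": [0, 0.05, 0.8], "spin": 0},
    {"grip": 0, "offset": [0, 0.05, 0.8], "spin": 0}
  ]
}}

```text
time_s: 10.45
tcp_pos: [0.5191, 0.0673, 0.1625]
ee_rot: [[0.574, -0.819, -0.0], [-0.819, -0.574, -0.0], [0.0, 0.0, -1.0]]
wrist_force: [0.3, -0.2, -0.7]
gripper_width: 0.155
gripper_force: 30.6
```

```bash
python3 - <<'E'
from h import *
off([.5196,.0663,.156],-55)
c=r.capture("wrist");i=c["img"]
cv2.imwrite("pics/w4.png",cv2.resize(i[180:250,280:370],None,fx=8,fy=8,interpolation=cv2.INTER_CUBIC))
off([.5196,.0663,.156],-55)
E
```

```text
off cm [0.1  0.02 0.65] yaw -54.98 spin(world dyaw, rad) -0.000 -> tool spin neg
off cm [0.1  0.02 0.66] yaw -54.99 spin(world dyaw, rad) -0.000 -> tool spin neg
```

View pics/w4.png

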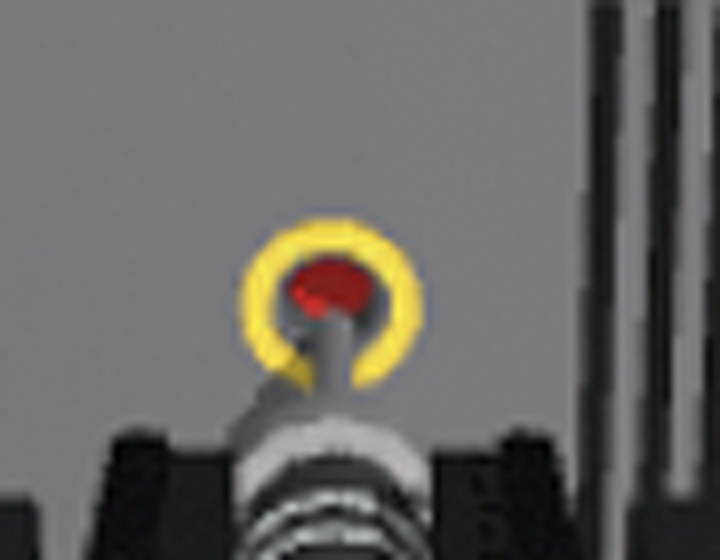

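The crop shows the tip end at (333,316) just inside the ring, whose centre is (332,304). I'll compute the remaining offset from both.

```bash
python3 - <<'E'
from h import *
c=r.capture("wrist");s=r.sense();R=np.array(s["ee_rot"]);p=np.array(s["tcp_pos"])
g=lambda U,V,z:fe(c,280+(U+.5)/8-.5,180+(V+.5)/8-.5,z)
w=g(332,304,.075);print(p,w)
for V in(312,316,322):
    t=g(333,V,p[2]-.0836);print(V,t,(R.T@(w-t)*1000).round(2))
E
```

```text
[0.51921662 0.06727119 0.1625986 ] [0.51879984 0.06903654 0.075     ]
312 [0.5190234  0.06854827 0.0789986 ] [-0.53 -0.1   4.  ]
316 [0.51879282 0.06887849 0.0789986 ] [-0.13 -0.1   4.  ]
322 [0.51844646 0.0693745  0.0789986 ] [ 0.48 -0.1   4.  ]
```

Aligned within 0.5 mm; descending straight.

Emit:
{"method": "apply_moves", "body": {
  "plan": [
    {"grip": 0, "offset": [0, 0, 0.15], "spin": 0},
    {"grip": 0, "offset": [0, 0, 0.3], "spin": 0},
    {"grip": 0, "offset": [0, 0, 0.45], "spin": 0},
    {"grip": 0, "offset": [0, 0, 0.5], "spin": 0},
    {"grip": 0, "offset": [0, 0, 0.5], "spin": 0}
  ]
}}

```text
time_s: 11.05
tcp_pos: [0.5191, 0.0672, 0.1574]
ee_rot: [[0.574, -0.819, -0.0], [-0.819, -0.574, -0.0], [-0.0, 0.0, -1.0]]
wrist_force: [-0.8, -0.0, -0.4]
gripper_width: 0.156
gripper_force: 30.6
```

Emit:
{"method": "apply_moves", "body": {
  "plan": [
    {"grip": 0, "offset": [0, 0, 0.1], "spin": 0},
    {"grip": 0, "offset": [0, 0, 0.15], "spin": 0},
    {"grip": 0, "offset": [0, 0, 0.15], "spin": 0}
  ]
}}

```text
time_s: 11.35
tcp_pos: [0.5191, 0.0672, 0.156]
ee_rot: [[0.574, -0.819, -0.0], [-0.819, -0.574, -0.0], [-0.0, 0.0, -1.0]]
wrist_force: [-0.0, 0.8, -1.6]
gripper_width: 0.152
gripper_force: 30.6
```

The needle is free and in the mouth (tip 2.6 mm below it). Continuing to the button.

Emit:
{"method": "apply_moves", "body": {
  "plan": [
    {"grip": 0, "offset": [0, 0, 0.1], "spin": 0},
    {"grip": 0, "offset": [0, 0, 0.2], "spin": 0},
    {"grip": 0, "offset": [0, 0, 0.3], "spin": 0},
    {"grip": 0, "offset": [0, 0, 0.4], "spin": 0},
    {"grip": 0, "offset": [0, 0, 0.4], "spin": 0}
  ]
}}

```text
time_s: 11.85
tcp_pos: [0.519, 0.0672, 0.1519]
ee_rot: [[0.574, -0.819, -0.0], [-0.819, -0.574, -0.0], [-0.0, 0.0, -1.0]]
wrist_force: [-1.0, 0.7, -0.2]
gripper_width: 0.148
gripper_force: 30.6
```

Emit:
{"method": "apply_moves", "body": {
  "plan": [
    {"grip": 0, "offset": [0, 0, 0.1], "spin": 0},
    {"grip": 0, "offset": [0, 0, 0.2], "spin": 0},
    {"grip": 0, "offset": [0, 0, 0.3], "spin": 0},
    {"grip": 0, "offset": [0, 0, 0.3], "spin": 0}
  ]
}}

```text
time_s: 12.25
tcp_pos: [0.5193, 0.0673, 0.1493]
ee_rot: [[0.574, -0.819, 0.001], [-0.819, -0.574, 0.0], [0.0, -0.0, -1.0]]
wrist_force: [-0.6, 0.0, 1.3]
gripper_width: 0.152
gripper_force: 30.5
```

The button is felt at the expected depth. Pressing further.

Emit:
{"method": "apply_moves", "body": {
  "plan": [
    {"grip": 0, "offset": [0, 0, 0.15], "spin": 0},
    {"grip": 0, "offset": [0, 0, 0.3], "spin": 0},
    {"grip": 0, "offset": [0, 0, 0.45], "spin": 0},
    {"grip": 0, "offset": [0, 0, 0.5], "spin": 0},
    {"grip": 0, "offset": [0, 0, 0.5], "spin": 0}
  ]
}}

```text
time_s: 12.75
tcp_pos: [0.5194, 0.0673, 0.1443]
ee_rot: [[0.574, -0.819, 0.001], [-0.819, -0.574, 0.0], [0.0, -0.001, -1.0]]
wrist_force: [-0.8, -0.9, 4.1]
gripper_width: 0.156
gripper_force: 30.4
```

Emit:
{"method": "apply_moves", "body": {
  "plan": [
    {"grip": 0, "offset": [0, 0.1, 0.03], "spin": 0},
    {"grip": 0, "offset": [0, 0.2, 0.04], "spin": 0},
    {"grip": 0, "offset": [0, 0.3, 0.04], "spin": 0},
    {"grip": 0, "offset": [0, 0.4, 0.04], "spin": 0},
    {"grip": 0, "offset": [0, 0.5, 0.04], "spin": 0}
  ]
}}

```text
time_s: 13.25
tcp_pos: [0.5161, 0.0649, 0.1442]
ee_rot: [[0.574, -0.819, 0.003], [-0.819, -0.574, 0.001], [0.001, -0.003, -1.0]]
wrist_force: [2.7, 2.2, 5.3]
gripper_width: 0.153
gripper_force: 30.5
```

Emit:
{"method": "apply_moves", "body": {
  "plan": [
    {"grip": 0, "offset": [0, 0.1, 0], "spin": 0},
    {"grip": 0, "offset": [0, 0.2, 0], "spin": 0},
    {"grip": 0, "offset": [0, 0.3, 0], "spin": 0},
    {"grip": 0, "offset": [0, 0.4, 0], "spin": 0},
    {"grip": 0, "offset": [0, 0.5, 0], "spin": 0}
  ]
}}

```text
time_s: 13.75
tcp_pos: [0.5118, 0.0618, 0.1442]
ee_rot: [[0.574, -0.819, 0.002], [-0.819, -0.574, 0.001], [0.001, -0.002, -1.0]]
wrist_force: [2.3, 0.9, 5.2]
gripper_width: 0.149
gripper_force: 30.4
```

It slides freely with about 3 N of drag. Continuing at 4 mm per row.

Emit:
{"method": "apply_moves", "body": {
  "plan": [
    {"grip": 0, "offset": [0, 0.3, 0], "spin": 0},
    {"grip": 0, "offset": [0, 0.7, 0], "spin": 0},
    {"grip": 0, "offset": [0, 1.1, 0], "spin": 0},
    {"grip": 0, "offset": [0, 1.5, 0], "spin": 0},
    {"grip": 0, "offset": [0, 1.9, 0], "spin": 0}
  ]
}}

```text
time_s: 14.25
tcp_pos: [0.4963, 0.0509, 0.1442]
ee_rot: [[0.574, -0.819, 0.003], [-0.819, -0.574, 0.001], [0.001, -0.003, -1.0]]
wrist_force: [3.2, 2.0, 5.6]
gripper_width: 0.155
gripper_force: 30.4
```

Emit:
{"method": "apply_moves", "body": {
  "plan": [
    {"grip": 0, "offset": [0, 0.4, 0], "spin": 0},
    {"grip": 0, "offset": [0, 0.8, 0], "spin": 0},
    {"grip": 0, "offset": [0, 1.2, 0], "spin": 0},
    {"grip": 0, "offset": [0, 1.6, 0], "spin": 0},
    {"grip": 0, "offset": [0, 1.9, 0], "spin": 0}
  ]
}}

```text
time_s: 14.75
tcp_pos: [0.4806, 0.0399, 0.1442]
ee_rot: [[0.574, -0.819, 0.003], [-0.819, -0.574, 0.001], [0.001, -0.002, -1.0]]
wrist_force: [2.3, 1.0, 4.4]
gripper_width: 0.151
gripper_force: 30.5
```

```bash
python3 - <<'E'
from h import *
s=r.sense();R=np.array(s["ee_rot"]);print(R.T@(np.array(s["tcp_pos"])-[.5192,.0672,.1443])*1000)
c=r.capture("wrist");i=c["img"]
m=cv2.inRange(cv2.cvtColor(i,cv2.COLOR_BGR2HSV),(18,120,100),(35,255,255));m[240:]=0
u,v,w,h=cv2.boundingRect(m);q=fe(c,u+w/2-.5,v+w/2-.5,.075);print(u,v,w,h,q,"slide",np.linalg.norm(q[:2]-[.5188,.069]))
E
```

```text
[2.15941198e-01 4.73061949e+01 1.58735062e-02]
306 215 24 19 [0.48210912 0.04370025 0.075     ] slide 0.04456790060428614
```

Emit:
{"method": "apply_moves", "body": {
  "plan": [
    {"grip": 0, "offset": [0, 0.5, 0], "spin": 0},
    {"grip": 0, "offset": [0, 1.0, 0], "spin": 0},
    {"grip": 0, "offset": [0, 1.5, 0], "spin": 0},
    {"grip": 0, "offset": [0, 1.9, 0], "spin": 0},
    {"grip": 0, "offset": [0, 2.2, 0], "spin": 0}
  ]
}}

```text
time_s: 15.3
tcp_pos: [0.4622, 0.0269, 0.1441]
ee_rot: [[0.574, -0.819, 0.002], [-0.819, -0.574, 0.0], [0.001, -0.002, -1.0]]
wrist_force: [3.4, 1.0, 5.1]
gripper_width: 0.155
gripper_force: 30.4
```

Emit:
{"method": "apply_moves", "body": {
  "plan": [
    {"grip": 0, "offset": [0, 0.05, 0], "spin": 0},
    {"grip": 0, "offset": [0, 0.1, 0], "spin": 0},
    {"grip": 0, "offset": [0, 0.1, 0], "spin": 0}
  ]
}}

```text
time_s: 15.6
tcp_pos: [0.4612, 0.0263, 0.144]
ee_rot: [[0.574, -0.819, 0.001], [-0.819, -0.574, -0.0], [0.001, -0.001, -1.0]]
wrist_force: [2.5, 1.5, 6.5]
gripper_width: 0.152
gripper_force: 30.4
```

Emit:
{"method": "apply_moves", "body": {
  "plan": [
    {"grip": 0, "offset": [0, 0.05, 0], "spin": 0},
    {"grip": 0, "offset": [0, 0.1, 0], "spin": 0},
    {"grip": 0, "offset": [0, 0.1, 0], "spin": 0}
  ]
}}

```text
time_s: 15.9
tcp_pos: [0.4604, 0.0257, 0.144]
ee_rot: [[0.574, -0.819, 0.001], [-0.819, -0.574, -0.0], [0.001, -0.001, -1.0]]
wrist_force: [2.1, 0.3, 5.1]
gripper_width: 0.154
gripper_force: 30.4
```

Emit:
{"method": "apply_moves", "body": {
  "plan": [
    {"grip": 0, "offset": [0, 0.05, 0], "spin": 0},
    {"grip": 0, "offset": [0, 0.08, 0], "spin": 0},
    {"grip": 0, "offset": [0, 0.08, 0], "spin": 0}
  ]
}}

```text
time_s: 16.2
tcp_pos: [0.4598, 0.0253, 0.144]
ee_rot: [[0.574, -0.819, 0.001], [-0.819, -0.574, 0.0], [0.001, -0.001, -1.0]]
wrist_force: [2.3, 1.2, 4.7]
gripper_width: 0.152
gripper_force: 30.4
```

Emit:
{"method": "apply_moves", "body": {
  "plan": [
    {"grip": 0, "offset": [0, 0.05, 0], "spin": 0},
    {"grip": 0, "offset": [0, 0.08, 0], "spin": 0},
    {"grip": 0, "offset": [0, 0.08, 0], "spin": 0}
  ]
}}

```text
time_s: 16.5
tcp_pos: [0.4596, 0.0252, 0.144]
ee_rot: [[0.574, -0.819, 0.002], [-0.819, -0.574, 0.001], [0.001, -0.002, -1.0]]
wrist_force: [4.2, 2.2, 5.4]
gripper_width: 0.154
gripper_force: 30.4
```

Emit:
{"method": "apply_moves", "body": {
  "plan": [
    {"grip": 0, "offset": [0, 0.05, 0], "spin": 0},
    {"grip": 0, "offset": [0, 0.05, 0], "spin": 0},
    {"grip": 0, "offset": [0, 0.05, 0], "spin": 0}
  ]
}}

```text
time_s: 16.8
tcp_pos: [0.4594, 0.0251, 0.144]
ee_rot: [[0.574, -0.819, 0.003], [-0.819, -0.574, 0.001], [0.001, -0.003, -1.0]]
wrist_force: [4.8, 1.8, 4.5]
gripper_width: 0.155
gripper_force: 30.4
```

Motion has stopped and the force is rising after 72.8 mm (70 mm plus the well clearance), so the slide is on its stop. I'll back off to centre in the well and lift out.

Emit:
{"method": "apply_moves", "body": {
  "plan": [
    {"grip": 0, "offset": [0, -0.15, 0], "spin": 0},
    {"grip": 0, "offset": [0, -0.3, 0], "spin": 0},
    {"grip": 0, "offset": [0, -0.3, 0], "spin": 0},
    {"grip": 0, "offset": [0, -0.3, -0.4], "spin": 0},
    {"grip": 0, "offset": [0, -0.3, -1], "spin": 0}
  ]
}}

```text
time_s: 17.3
tcp_pos: [0.4597, 0.0259, 0.1528]
ee_rot: [[0.573, -0.819, -0.003], [-0.819, -0.573, -0.001], [-0.001, 0.003, -1.0]]
wrist_force: [4.8, 0.1, -2.6]
gripper_width: 0.153
gripper_force: 30.8
```

Emit:
{"method": "apply_moves", "body": {
  "plan": [
    {"grip": 0, "offset": [0, 0, -2], "spin": 0},
    {"grip": 0, "offset": [0, 0, -5], "spin": 0},
    {"grip": 0, "offset": [0, 0, -7], "spin": 0},
    {"grip": 0, "offset": [0, 0, -7], "spin": 0},
    {"grip": 0, "offset": [0, 0, -7], "spin": 0}
  ]
}}

```text
time_s: 17.8
tcp_pos: [0.4584, 0.0258, 0.222]
ee_rot: [[0.573, -0.82, -0.006], [-0.82, -0.573, -0.001], [-0.003, 0.005, -1.0]]
wrist_force: [-0.0, 1.2, -1.2]
gripper_width: 0.151
gripper_force: 30.8
```

```bash
python3 - <<'E'
from h import *
off([.521,-.3075,.212],-55)
c=r.capture("top");i=c["img"]
m=cv2.inRange(cv2.cvtColor(i,cv2.COLOR_BGR2HSV),(15,110,90),(35,255,255))
n,l,st,ce=cv2.connectedComponentsWithStats(m)
for k in range(1,n):
    if st[k,4]>4 and 250<ce[k][0]<370 and 180<ce[k][1]<320: print(st[k],px(c,*ce[k],.075))
E
```

```text
off cm [30.91 13.96  0.99] yaw -55.05 spin(world dyaw, rad) 0.001 -> tool spin neg
```

Emit:
{"method": "apply_moves", "body": {
  "plan": [
    {"grip": 0, "offset": [4.2, 1.9, 0], "spin": 0},
    {"grip": 0, "offset": [8.4, 3.8, 0], "spin": 0},
    {"grip": 0, "offset": [12.6, 5.7, 0], "spin": 0},
    {"grip": 0, "offset": [16.8, 7.6, 0], "spin": 0},
    {"grip": 0, "offset": [21, 9.5, 0], "spin": 0}
  ]
}}

```text
time_s: 18.35
tcp_pos: [0.5019, -0.2015, 0.2213]
ee_rot: [[0.574, -0.819, -0.006], [-0.819, -0.574, 0.001], [-0.004, 0.004, -1.0]]
wrist_force: [1.0, -0.2, -0.9]
gripper_width: 0.151
gripper_force: 30.8
```

Emit:
{"method": "apply_moves", "body": {
  "plan": [
    {"grip": 0, "offset": [4.2, 1.9, 0], "spin": 0},
    {"grip": 0, "offset": [8, 3.6, 0], "spin": 0},
    {"grip": 0, "offset": [9.9, 4.4, 0], "spin": 0},
    {"grip": 0, "offset": [9.9, 4.4, 0], "spin": 0},
    {"grip": 0, "offset": [9.9, 4.4, 0], "spin": 0}
  ]
}}

```text
time_s: 18.85
tcp_pos: [0.5228, -0.3061, 0.2212]
ee_rot: [[0.573, -0.82, -0.005], [-0.82, -0.573, 0.002], [-0.005, 0.003, -1.0]]
wrist_force: [-0.7, -0.4, -1.1]
gripper_width: 0.151
gripper_force: 30.8
```

Emit:
{"method": "apply_moves", "body": {
  "plan": [
    {"grip": 0, "offset": [0, 0, 0], "spin": 0},
    {"grip": 0, "offset": [0, 0, 0], "spin": 0},
    {"grip": 0, "offset": [0, 0, 0], "spin": 0}
  ]
}}

```text
time_s: 19.15
tcp_pos: [0.5243, -0.3054, 0.2239]
ee_rot: [[0.575, -0.818, 0.0], [-0.818, -0.575, 0.0], [-0.0, -0.0, -1.0]]
wrist_force: [-0.1, -0.0, -1.1]
gripper_width: 0.154
gripper_force: 30.8
```

```bash
python3 - <<'E'
from h import *
off([.521,-.3075,.155],-55)
c=r.capture("top");i=c["img"]
m=cv2.inRange(cv2.cvtColor(i,cv2.COLOR_BGR2HSV),(15,110,90),(35,255,255))
n,l,st,ce=cv2.connectedComponentsWithStats(m)
for k in range(1,n):
    if st[k,4]>4 and 250<ce[k][0]<370 and 180<ce[k][1]<320: q=px(c,*ce[k],.075);print(st[k],q,np.linalg.norm(q[:2]-[.5176,.068]))
E
```

```text
off cm [-0.02  0.39  6.89] yaw -54.92 spin(world dyaw, rad) -0.001 -> tool spin neg
[319 248   6   7  28] [0.46053324 0.02723637 0.075     ] 0.07013050962038254
```

The top camera confirms the slide moved 70.1 mm. Correcting over the hole and stopping just above it.

Emit:
{"method": "apply_moves", "body": {
  "plan": [
    {"grip": 0, "offset": [0, 0.4, 2], "spin": 0},
    {"grip": 0, "offset": [0, 0.4, 5], "spin": 0},
    {"grip": 0, "offset": [0, 0.4, 6.6], "spin": 0},
    {"grip": 0, "offset": [0, 0.4, 6.6], "spin": 0},
    {"grip": 0, "offset": [0, 0.4, 6.6], "spin": 0}
  ]
}}

```text
time_s: 19.7
tcp_pos: [0.5215, -0.3087, 0.1584]
ee_rot: [[0.574, -0.819, 0.001], [-0.819, -0.574, -0.001], [0.001, -0.0, -1.0]]
wrist_force: [-0.5, -0.2, -0.2]
gripper_width: 0.154
gripper_force: 30.8
```

Emit:
{"method": "apply_moves", "body": {
  "plan": [
    {"grip": 0, "offset": [0, 0, 0], "spin": 0},
    {"grip": 0, "offset": [0, 0, 0], "spin": 0},
    {"grip": 0, "offset": [0, 0, 0], "spin": 0}
  ]
}}

```text
time_s: 20.0
tcp_pos: [0.5214, -0.3088, 0.1587]
ee_rot: [[0.574, -0.819, 0.002], [-0.819, -0.574, -0.001], [0.001, -0.001, -1.0]]
wrist_force: [0.6, 0.1, -0.9]
gripper_width: 0.156
gripper_force: 30.8
```

```bash
python3 - <<'E'
from h import *
off([.521,-.3075,.1085],-55)
E
```

```text
off cm [-0.14 -0.03  5.02] yaw -54.99 spin(world dyaw, rad) -0.000 -> tool spin neg
```

Emit:
{"method": "apply_moves", "body": {
  "plan": [
    {"grip": 0, "offset": [-0.13, -0.03, 0.2], "spin": 0},
    {"grip": 0, "offset": [-0.13, -0.03, 0.7], "spin": 0},
    {"grip": 0, "offset": [-0.13, -0.03, 1.3], "spin": 0},
    {"grip": 0, "offset": [-0.13, -0.03, 1.9], "spin": 0},
    {"grip": 0, "offset": [-0.13, -0.03, 1.9], "spin": 0}
  ]
}}

```text
time_s: 20.5
tcp_pos: [0.5197, -0.3071, 0.1371]
ee_rot: [[0.573, -0.819, -0.003], [-0.819, -0.573, 0.001], [-0.002, 0.002, -1.0]]
wrist_force: [-0.4, -0.2, -0.2]
gripper_width: 0.15
gripper_force: 30.8
```

Emit:
{"method": "apply_moves", "body": {
  "plan": [
    {"grip": 0, "offset": [0, 0, 0.5], "spin": 0},
    {"grip": 0, "offset": [0, 0, 1], "spin": 0},
    {"grip": 0, "offset": [0, 0, 1.4], "spin": 0},
    {"grip": 0, "offset": [0, 0, 1.8], "spin": 0},
    {"grip": 0, "offset": [0, 0, 1.9], "spin": 0}
  ]
}}

```text
time_s: 21.0
tcp_pos: [0.5202, -0.3073, 0.119]
ee_rot: [[0.574, -0.819, -0.001], [-0.819, -0.574, 0.0], [-0.001, 0.001, -1.0]]
wrist_force: [0.1, 0.6, -0.6]
gripper_width: 0.152
gripper_force: 30.8
```

The nose is in the hole without contact. Seating the collar.

Emit:
{"method": "apply_moves", "body": {
  "plan": [
    {"grip": 0, "offset": [0, 0, 0.3], "spin": 0},
    {"grip": 0, "offset": [0, 0, 0.6], "spin": 0},
    {"grip": 0, "offset": [0, 0, 0.9], "spin": 0},
    {"grip": 0, "offset": [0, 0, 0.9], "spin": 0},
    {"grip": 0, "offset": [0, 0, 0.9], "spin": 0}
  ]
}}

```text
time_s: 21.5
tcp_pos: [0.5205, -0.3075, 0.1106]
ee_rot: [[0.574, -0.819, -0.0], [-0.819, -0.574, -0.0], [-0.0, 0.0, -1.0]]
wrist_force: [0.5, -0.1, -1.1]
gripper_width: 0.155
gripper_force: 30.8
```

Emit:
{"method": "apply_moves", "body": {
  "plan": [
    {"grip": 0, "offset": [0, 0, 0.1], "spin": 0},
    {"grip": 0, "offset": [0, 0, 0.2], "spin": 0},
    {"grip": 0, "offset": [0, 0, 0.22], "spin": 0},
    {"grip": 0, "offset": [0, 0, 0.22], "spin": 0}
  ]
}}

```text
time_s: 21.9
tcp_pos: [0.5205, -0.3074, 0.1084]
ee_rot: [[0.574, -0.819, -0.0], [-0.819, -0.574, 0.0], [-0.0, 0.0, -1.0]]
wrist_force: [0.2, 0.3, -0.6]
gripper_width: 0.152
gripper_force: 30.8
```

Emit:
{"method": "apply_moves", "body": {
  "plan": [
    {"grip": 0.2, "offset": [0, 0, 0], "spin": 0},
    {"grip": 0.3, "offset": [0, 0, 0], "spin": 0},
    {"grip": 0.6, "offset": [0, 0, 0], "spin": 0},
    {"grip": 0.6, "offset": [0, 0, 0], "spin": 0},
    {"grip": 0.6, "offset": [0, 0, 0], "spin": 0}
  ]
}}

```text
time_s: 22.4
tcp_pos: [0.5205, -0.3075, 0.1084]
ee_rot: [[0.574, -0.819, -0.0], [-0.819, -0.574, 0.0], [-0.0, 0.0, -1.0]]
wrist_force: [-0.2, -0.4, -1.2]
gripper_width: 0.475
gripper_force: 0.5
```

Emit:
{"method": "apply_moves", "body": {
  "plan": [
    {"grip": 0.7, "offset": [0, 0, 0], "spin": 0},
    {"grip": 0.7, "offset": [0, 0, 0], "spin": 0},
    {"grip": 0.7, "offset": [0, 0, -2], "spin": 0},
    {"grip": 0.7, "offset": [0, 0, -5], "spin": 0},
    {"grip": 0.7, "offset": [0, 0, -9], "spin": 0}
  ]
}}

```text
time_s: 22.9
tcp_pos: [0.5197, -0.3071, 0.198]
ee_rot: [[0.574, -0.819, -0.003], [-0.819, -0.574, 0.001], [-0.003, 0.002, -1.0]]
wrist_force: [1.5, -1.0, 0.4]
gripper_width: 0.696
gripper_force: 0.0
```

Emit:
{"method": "apply_moves", "body": {
  "plan": [
    {"grip": 0.7, "offset": [-4, 0, -2], "spin": 0},
    {"grip": 0.7, "offset": [-8, -3, -2], "spin": 0},
    {"grip": 0.7, "offset": [-12, -6, -2], "spin": 0},
    {"grip": 0.7, "offset": [-12, -6, -2], "spin": 0},
    {"grip": 0.7, "offset": [-12, -6, -2], "spin": 0}
  ]
}}

```text
time_s: 23.4
tcp_pos: [0.5013, -0.1737, 0.2192]
ee_rot: [[0.576, -0.817, 0.002], [-0.817, -0.576, -0.0], [0.001, -0.001, -1.0]]
wrist_force: [-0.6, 0.5, -0.3]
gripper_width: 0.7
gripper_force: 0.0
```

```bash
python3 - <<'E'
from h import *
c=r.capture("scene");cv2.imwrite("pics/end.png",cv2.resize(c["img"][140:300,90:410],None,fx=2.5,fy=2.5))
t=r.capture("top");d=t["depth"]
i=t["img"];m=cv2.inRange(cv2.cvtColor(i,cv2.COLOR_BGR2HSV),(15,110,90),(35,255,255))
n,l,st,ce=cv2.connectedComponentsWithStats(m)
for k in range(1,n):
    u,v=ce[k]
    if st[k,4]>6 and 250<u<470 and 180<v<320: print(st[k],px(t,u,v),px(t,u,v,.075))
E
```

```text
(no output)
```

View pics/end.png

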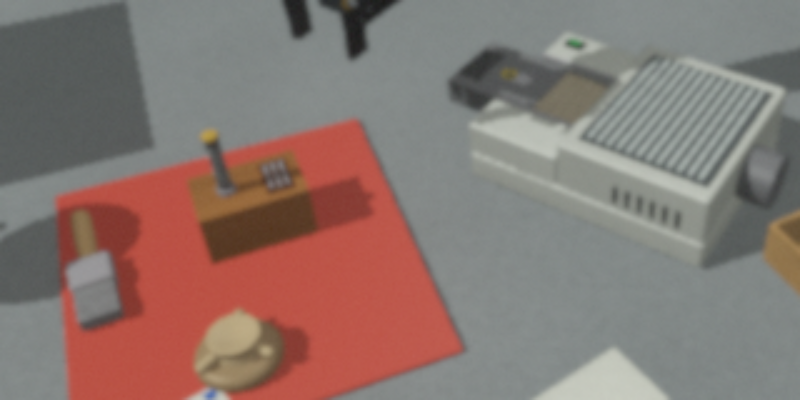

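The final view shows the vise standing upright in its hole (cap at (210,137)), the slide fully out (ring at (510,75)), and the fossil and brush undisturbed. Handing in.

```bash
python3 -c "
from station import r
print(r.finish_job())"
```

```text
the job is handed in; nothing more can be done
None
```

I've handed the job in, with no verdict returned: the slide was pushed out to its stop (70.1 mm measured), the pin vise is back upright in its hole with the gripper clear, the highest needle force read was about 7 N, and the fossil, brush and jar were never approached.

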